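# Fill the specimen case from the sorting pan and hold its lid at 60 degrees for the photo

### The job

The glazed specimen case is to be photographed with its new stones in it. Tip the four tumbled stones out of the sorting pan into the open case (pour low, do not drop them from a height), set the empty pan flat on the desk and let go of it; then swing the case's lid forward until it stands open at 60 degrees from shut and keep holding it there: it falls shut if let go, so finish while still holding the lid. Never let it fall, and leave the other things on the desk where they are.

Things in the scene. Friction and masses are not known exactly. Their poses are not given: they have to be found in the camera images.
- specimen_case: Open-topped wooden case with a hinged glazed lid, fixed to the desk: 180 mm (x) by 260 mm (y), walls 9 mm thick and 60 mm high, inside 162 by 242 mm; a fixed grey felt insert makes its floor, 33 mm above the desk and 27 mm below the rim. Origin at the centre of its underside; x points from the front to the hinge side, away from the robot (turned by up to 0.2 rad), z up.
- case_floor (a point): Centre of the case's felt floor, 33 mm above the desk.
- specimen_case_lid (a joint): Lid angle in rad: 0 shut, 1.745 (100 degrees) its stop; it starts almost there, between 1.64 and 1.74, leaning back past upright, and stays there by itself. 60 degrees is 1.047. The hinge has a little friction (0.05 N m) and no spring: anywhere well forward of upright the lid falls shut under its own weight (0.2 to 0.35 kg).
- lid_hinge (a point): Middle of the hinge line: x +91 mm, y 0, z 61 mm in the case's frame; the line runs along the case's y.
- lid_front_edge (a point): Middle of the lid's free edge, half-way through its thickness. In the case's axes it lies at the hinge + 0.181*(-cos q, 0, sin q) + 0.006*(sin q, 0, cos q) for lid angle q: about 0.24 m up when open. The point's axes turn with the lid: x along the lid from the free edge to the hinge, y along the hinge, z out of its upper face.
- lid_lip (a point): Tip of the lid's finger lip, 6 mm out from the middle of the free edge; the lip is 40 mm wide and 6 mm thick. The lid is a wooden frame 12 mm thick, 182 mm deep and 260 mm wide: rails 22 mm wide round a sunk pane 2 mm thick. The front rail can be pinched across its 12 mm, fingers along the lid.
- sorting_pan: Loose sheet-steel pan (0.12 to 0.17 kg), flat on the desk left of the case: 120 mm long (y), 102 mm wide at the back, 80 mm at the mouth, floor 3 mm, walls 18 mm high at back and sides; the -y end is an open mouth. Origin: centre of its underside; x across, y from mouth to handle, z up. Slippery: stones start to slide when it tips 14 to 20 degrees mouth down; all run out at 40.
- pan_handle (a point): Centre of the gripping part of the pan's short wooden handle, at y +100 mm, z 24 mm in the pan's frame. The handle runs along the pan's y from 63 to 127 mm, is 15 mm wide (x) and 17 mm high (15.5 to 32.5 mm above the desk).
- pan_mouth (a point): Middle of the pan's open mouth edge, upper face of the floor: y -60 mm, z 3 mm in the pan's frame.
- stone0_c (a point): one of the four tumbled stones lying in the pan, 26 x 38 x 20 mm, reddish; this point is its centre, 10 mm above its underside. The four are treated alike
- stone1_c (a point): one of the four tumbled stones lying in the pan, 32 x 36 x 20 mm, bluish; this point is its centre, 10 mm above its underside. The four are treated alike
- stone2_c (a point): one of the four tumbled stones lying in the pan, 26 x 30 x 18 mm, orange; this point is its centre, 9 mm above its underside. The four are treated alike
- stone3_c (a point): one of the four tumbled stones lying in the pan, 26 x 38 x 20 mm, reddish; this point is its centre, 10 mm above its underside. The four are treated alike
- cube_pyrite: bystander, rough golden stone cube, 34 mm, near the desk's front edge; origin at the centre of its underside; to be left where it is
- palm_green: bystander, flat oval palm stone 46 x 63 x 22 mm between the turntable and the case; origin at the centre of its underside; to be left where it is
- egg_jasper: bystander, stone egg, 44 mm across, 55 mm high, right of the case; origin at the centre of its underside; to be left where it is

How it is judged:
By the outcome, as a careful person would: the job done as asked, in the order asked, and still so for the second after the job is handed in, while the arm keeps its last pose, push and grip.
It also fails if it takes over 66 s, if anything falls off the work surface, if the arm or the gripper's body presses on something with over 40 N, if the wrist force passes 120 N, or if a joint passes its speed limit or range.

### The arm

A 6-joint arm with a two-finger parallel gripper is mounted at the origin on a cart in front of the work surface, level with it; the furniture and walls round the work are solid. World frame = base frame: x ahead of the robot, y to its left, z up, the work surface at z = 0. Lengths are in mm, angles in rad, forces in N, time in s.
With the tool pointing down it reaches from about 275 to 750 mm from the base axis. Payload 10.2 kg.
Tool frame: the origin (TCP) lies on the centre line of the jaws, within the pads' length; the fingertips stand 22 mm ahead of it and the grasp point (between the pads) lies 3 mm ahead of it; z points along the fingers, y is the line along which they close (so a half turn about z gives the same grasp; the last joint's range is limited). The gripper opens to 85 mm and grips with 20 to 120 N. Pads are 22 mm wide; open, the fingers measure 114 mm over their backs; the gripper's body (76 mm by 85 mm) begins 54 mm behind the grasp point. The pads swing forward as they close: fully open they stand 13 mm farther back than shut.
Start: joints at [-1.326, 0.313, 1.498, -0, 1.331, -0.223], TCP at [236.724, -468.608, 253.294] pointing down, gripper open.
Joint ranges: [-2.94, 2.94], [-0.97, 2.17], [0.19, 2.56], [-1.23, 4.37], [0.02, 3.11], [-2.88, 2.88]. Speed limits (rad/s): [2.39, 2.39, 3.01, 3.14, 3.14, 3.14].

### API

Orientations are given as a unit quaternion [w, x, y, z].
In Python, from bench import telemetry, camera, order gives the robot as it stands.
- The arm moves only by the shell command python3 -m handwheel 'ROWS' [OPENING] [FORCE]. ROWS is JSON, a list of rows, each a list of 6 numbers: the shift along the tool's x, y, z in mm, then the turn, a rotation vector about the tool's x, y, z in rad. In form: [[tx, ty, tz, rx, ry, rz], ...]. A call has 1 to 8 rows; each row is the pose to reach, as a shift and turn from the pose commanded when the call began, along the tool's axes at that moment; what a row does not reach only later rows make up. A row lasts 1/8 s, in which the tool goes at most 62.5 mm and 10.7 degrees, less where a joint would pass 70% of its speed; a pose out of reach is approached as far as the arm can. A call with a gripper value outside its range is refused whole. OPENING is the finger opening in mm, from 0 to 85.4, set as the call begins (- or left out, the last holds). The fingers move at their own pace and stop on an object; FORCE is the grip in N (left out, the last holds). Time passes only in rows, so rows that repeat a pose let the fingers close. It gives the time, the measured TCP pose, the force, the opening and the grip force at its end, in the units of the state.
- telemetry.get_state(): the state, without advancing time (a new reading comes with each control period).
- camera(name): name is "scene" or "top" or "wrist"; returns a dict with "img" (400x640x3 uint8, red, green, blue), "fx", "fy", "cx", "cy" (pixels), "R" (3x3) and "t" (3): a world point X has camera coordinates R X + t. Camera axes: x right, y down, z forward; pixel columns grow to the right and rows downward; lengths in mm; the calibration is good to about 2 mm. The wrist camera is an equidistant fisheye: a pixel r from the principal point sees the ray r / f radians off the axis. A picture is of the moment at which its call begins. There is no depth.
- order.sign_off(): hands the job in; it is judged then, once.
The state is a dict: "clock": time; "q": joint angles; "dq": joint speeds; "joint_torque": joint torques, N m; "eef_pos": TCP position; "ee_rot": TCP orientation; "ft_force": force on the tool from outside, world axes, zero at the start; "moment": the same for the moment, N m; "opening": finger opening in mm; "finger_force": force on a finger pad.
Only numpy, scipy, OpenCV 4.12 (cv2) and the standard library are available. Lean on these libraries where they do the work, as an engineer would, in place of code of your own. Each camera call takes 0.05 s, during which the arm holds its last target. There are 200 camera calls.

## Working session

There is one attempt and no reset: what is moved stays moved. The work goes in short steps, Python scripts to look and compute and a shell command to move; the robot and the scene stay as the last step left them, time stands still between calls to the robot, and variables do not carry over. Pictures are saved under pics/ and viewed, at most 10 in all, crops included, and the job is handed in when it is done.

```bash
ls; mkdir -p pics
python3 - <<'E'
from bench import telemetry,camera
import cv2,numpy as np
s=telemetry.get_state();print({k:np.round(v,3).tolist() for k,v in s.items()})
for n in("scene","top"):
    c=camera(n);cv2.imwrite(f"pics/{n}0.png",c["img"][:,:,::-1]);print(n,c["fx"],c["fy"],c["cx"],c["cy"],np.round(c["R"],4).tolist(),np.round(c["t"],1).tolist())
E
```

```text
pics
{'clock': 0.0, 'q': [-1.326, 0.313, 1.498, -0.0, 1.331, -0.223], 'dq': [0.001, -0.001, 0.001, -0.001, 0.001, 0.001], 'joint_torque': [0.0, -41.227, -25.974, -0.0, 0.004, 0.0], 'eef_pos': [236.653, -468.381, 252.738], 'ee_rot': [-0.001, 0.973, 0.232, -0.0], 'ft_force': [0.79, -0.297, -0.593], 'moment': [0.037, -0.005, -0.046], 'finger_force': 0.0, 'opening': 85.455}
scene 491.24043441611553 491.24043441611553 330.3815120455584 204.971022586219 [[0.7745, -0.6322, 0.0238], [-0.3176, -0.4211, -0.8496], [0.5471, 0.6504, -0.5269]] [-446.3, 190.4, 1185.2]
top 407.84026108011057 407.84026108011057 315.0610494484684 195.88845056725458 [[-0.0147, -0.9999, -0.0025], [-0.9779, 0.0149, -0.2084], [0.2084, -0.0006, -0.978]] [-55.6, 517.5, 1016.4]
```

View pics/scene0.png

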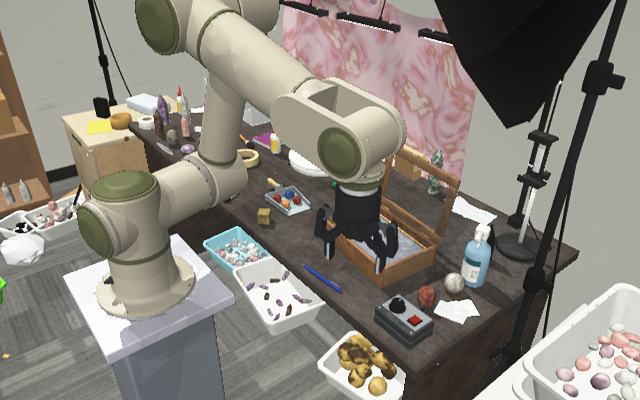

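View pics/top0.png

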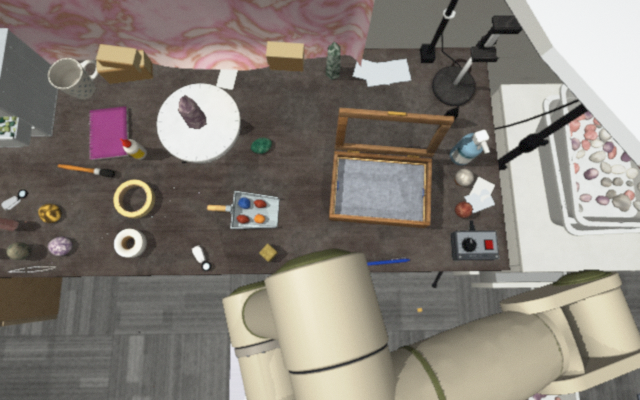

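Top view: pan around (255,211) with its handle end at (208,208), case around (381,190), cube (268,252), palm stone (261,146) and egg (463,209). I'll zoom in to get corners.

```bash
python3 - <<'E'
import cv2
i=cv2.imread("pics/top0.png")[95:270,195:475]
cv2.imwrite("pics/top0z.png",cv2.resize(i,None,fx=2.8,fy=2.8,interpolation=cv2.INTER_CUBIC))
E
cat > h.py <<'E'
import numpy as np
from bench import telemetry,camera
from scipy.spatial.transform import Rotation as Ro
def unproj(c,u,v,z):
    d=np.array([(u-c["cx"])/c["fx"],(v-c["cy"])/c["fy"],1.]);R=np.array(c["R"]);t=np.array(c["t"])
    o=-R.T@t;d=R.T@d
    return o+d*(z-o[2])/d[2]
def proj(c,X):
    p=np.array(c["R"])@np.asarray(X,float)+c["t"];return np.array([c["fx"]*p[0]/p[2]+c["cx"],c["fy"]*p[1]/p[2]+c["cy"]])
def pose(s=None):
    s=s or telemetry.get_state();w,x,y,z=s["ee_rot"]
    return np.array(s["eef_pos"]),Ro.from_quat([x,y,z,w])
def row(P,R,p=None,r=None):
    "row (shift, rotvec) from pose p,r to pose P,R"
    if p is None:p,r=pose()
    return np.round(np.r_[r.inv().apply(np.asarray(P)-p),(r.inv()*R).as_rotvec()],3).tolist()
def down(yaw): # tool z down, tool y (closing) at angle yaw from world x
    y=np.array([np.cos(yaw),np.sin(yaw),0]);z=np.array([0,0,-1.]);return Ro.from_matrix(np.c_[np.cross(y,z),y,z])
E
```

```text
(no output)
```

View pics/top0z.png

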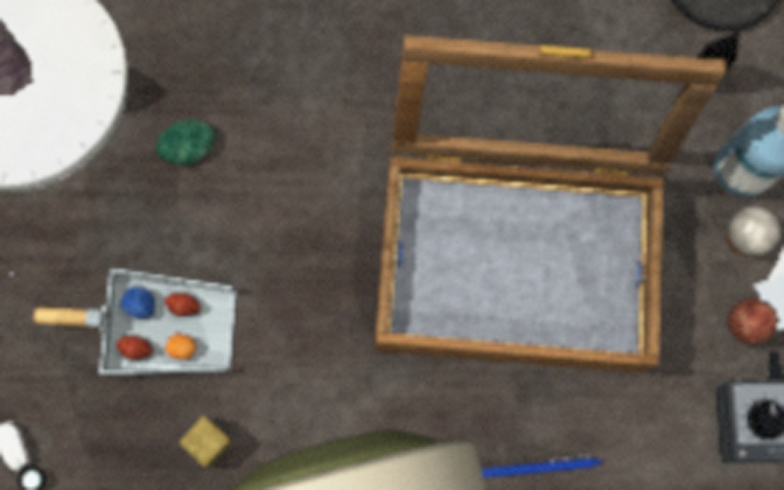

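The crop shows the case rim at crop pixels (380,334), (658,353), (663,178) and (392,158). The pan mouth runs from (237,288) to (232,372), the handle from (34,316) to (88,318), and the lid lip is at (565,52).

```bash
cat > m.py <<'E'
from h import *
from scipy.optimize import least_squares
c=camera("top");U=lambda u,v,z:unproj(c,195+u/2.8-.3,95+v/2.8-.3,z)
print("cam",-np.array(c["R"]).T@c["t"])
rim=np.array([U(380,334,60),U(658,353,60),U(663,178,60),U(392,158,60)])
print("rim",rim[:,:2].round(1).tolist())
loc=np.array([[-90,130],[-90,-130],[90,-130],[90,130]])
def f(p):
    a=p[2];R=np.array([[np.cos(a),-np.sin(a)],[np.sin(a),np.cos(a)]]);return (loc@R.T+p[:2]-rim[:,:2]).ravel()
s=least_squares(f,[500,-200,0]);print("case",s.x,f(s.x).round(1))
for n,u,v,z in[("mouthL",237,288,5),("mouthR",232,372,5),("hend",34,316,28),("hstart",88,318,28),("backL",112,269,18),("backR",100,373,18),("cube",204,432,34),("palm",186,140,15),("egg",752,318,30)]:print(n,U(u,v,z).round(1))
x,y,a=s.x
for q in np.arange(1.6,1.76,.03):
    d=np.array([91-.181e3*np.cos(q)+6*np.sin(q),0,61+181*np.sin(q)+6*np.cos(q)]);d=np.array([d[0]-6*np.cos(q),0,d[2]+6*np.sin(q)])
    X=np.array([x+np.cos(a)*d[0],y+np.sin(a)*d[0],d[2]]);p=proj(c,X);print(round(q,2),((p-[195,95])*2.8).round(1),X.round())
E
python3 m.py
```

```text
cam [ 293.52070541  -62.65317888 1101.75562544]
rim [[467.0, -102.3], [445.4, -357.6], [613.1, -374.7], [637.0, -117.6]]
case [ 5.40638234e+02 -2.38048213e+02 -9.06881688e-02] [-4.2  1.9 -6.2 -1.7  5.4 -1.   5.   0.9]
mouthL [524.   34.9   5. ]
mouthR [441.1  39.4   5. ]
hend [494.8 226.9  28. ]
hstart [492.  175.2  28. ]
backL [542.  155.5  18. ]
backR [440.3 164.3  18. ]
cube [381.5  62.5  34. ]
palm [673.9  85.5  15. ]
egg [ 482.1 -458.1   30. ]
1.6 [564.6  73.4] [ 643. -247.  248.]
1.63 [564.8  67. ] [ 648. -248.  247.]
1.66 [564.9  60.8] [ 654. -248.  247.]
1.69 [564.9  54.7] [ 659. -249.  246.]
1.72 [564.9  48.7] [ 665. -249.  245.]
1.75 [564.9  42.8] [ 670. -250.  244.]
```

Run:
```python
from h import *
p,r=pose();print(p)
print(row([493,198,150],down(-.067)))
```

```text
[ 236.69907413 -468.42969341  252.88007893]
[529.251, -479.158, 103.46, -0.001, -0.001, -1.036]
```

```bash
python3 -m handwheel '[[60,-30,0,0,0,-0.17],[110,-70,0,0,0,-0.35],[155,-112,0,0,0,-0.52],[200,-155,10,0,0,-0.70],[245,-198,20,0,0,-0.87],[290,-242,30,0,0,-1.036],[335,-285,40,0,0,-1.036],[380,-328,50,0,0,-1.036]]' 60 110
python3 - <<'E'
from h import *
print(row([493,198,110],down(-.067)))
E
```

```text
clock: 1.15
eef_pos: [425.5, -10.3, 204.4]
ee_rot: [0.0, 0.73, 0.683, 0.0]
ft_force: [1.2, -0.5, 0.4]
opening: 59.9
finger_force: 0.0
[212.378, 53.276, 94.427, 0.0, 0.0, -0.0]
```

```bash
python3 -m handwheel '[[40,10,15,0,0,0],[85,21,35,0,0,0],[130,32,60,0,0,0],[175,43,80,0,0,0],[205,51,92,0,0,0],[212.4,53.3,94.4,0,0,0],[212.4,53.3,94.4,0,0,0]]'
python3 - <<'E'
from h import *
import cv2
p,r=pose();print(p,row([493,198,27],down(-.067)))
c=camera("wrist");cv2.imwrite("pics/w1.png",c["img"][:,:,::-1]);R=np.array(c["R"]);print(-R.T@c["t"],c["fx"],c["cx"],c["cy"])
def fish(X):
    x=R@np.array(X)+c["t"];th=np.arctan2(np.hypot(x[0],x[1]),x[2]);a=np.arctan2(x[1],x[0]);return c["cx"]+c["fx"]*th*np.cos(a),c["cy"]+c["fx"]*th*np.sin(a)
for X in [(493,198,32),(494.8,225,32),(482.5,37,5)]:print(np.round(fish(X)))
E
```

```text
clock: 2.02
eef_pos: [492.5, 195.8, 110.3]
ee_rot: [-0.0, 0.73, 0.683, -0.0]
ft_force: [-0.4, -0.5, 0.1]
opening: 59.9
finger_force: 0.0
[492.5478691  195.77410087 110.25950638] [2.269, 0.325, 83.259, -0.0, 0.0, 0.0]
[496.36579606 261.69537487 230.80456261] 309.70691628693146 319.1258064430626 199.2511269426805
[321. 214.]
[321. 174.]
[320. 360.]
```

View pics/w1.png

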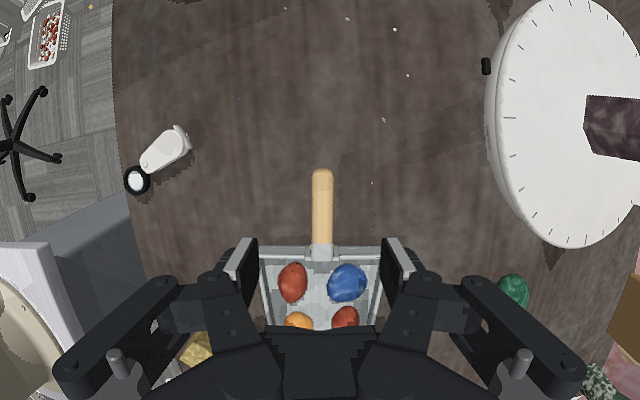

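The wrist view shows the handle centred between the jaws, from (322,170) to (322,243), as predicted, so I'm going down to it.

```bash
python3 -m handwheel '[[3,0.3,30,0,0,0],[4,0.3,60,0,0,0],[4,0.3,80,0,0,0],[4,0.3,82,0,0,0],[4,0.3,82,0,0,0]]' && python3 -m handwheel '[[0,0,0,0,0,0],[0,0,0,0,0,0],[0,0,0,0,0,0],[0,0,0,0,0,0],[0,0,0,0,0,0],[0,0,0,0,0,0]]' 8 110
```

```text
clock: 2.7
eef_pos: [493.7, 199.6, 29.3]
ee_rot: [0.0, 0.731, 0.683, 0.001]
ft_force: [-0.0, -0.2, 0.2]
opening: 60.1
finger_force: 0.0
clock: 3.45
eef_pos: [493.5, 200.1, 28.8]
ee_rot: [0.0, 0.73, 0.683, 0.0]
ft_force: [-1.2, -0.2, 5.3]
opening: 13.0
finger_force: 107.3
```

```bash
python3 -m handwheel '[[0,0,-4,0,-0.02,0],[0,0,-15,0,-0.05,0],[0,0,-35,0,-0.08,0],[0,0,-60,0,-0.08,0],[0,0,-85,0,-0.08,0],[0,0,-95,0,-0.08,0],[0,0,-95,0,-0.08,0]]'
cat > plan.py <<'E'
from h import *
C=np.array([541,-238.,0]);A=-.09;RC=Ro.from_euler('z',A)
def case(*v):return C+RC.apply(v)
def pour(M,th,yaw=A):
    R=down(yaw)*Ro.from_rotvec([0,th,0]);return np.asarray(M)-R.apply([-162,0,26]),R
if __name__=="__main__":
    p,r=pose();print(p)
    for x,y,z,th in[(-5,250,110,-.08),(-5,60,105,-.08),(-5,60,95,.1),(-5,60,52,.2)]:
        print(th,row(*pour(case(x,y,z),th)))
E
python3 plan.py
```

```text
clock: 4.32
eef_pos: [493.2, 200.1, 123.5]
ee_rot: [0.028, 0.73, 0.682, -0.029]
ft_force: [0.2, 0.6, -2.7]
opening: 13.1
finger_force: 107.4
[493.23421206 200.1460471  123.45937556]
-0.08 [-20.294, 81.504, 2.177, 0.003, 0.0, 0.023]
-0.08 [-209.232, 77.123, 22.383, 0.003, 0.0, 0.023]
0.1 [-215.708, 77.021, 3.77, 0.0, 0.18, 0.023]
0.2 [-218.486, 76.888, 31.458, -0.001, 0.28, 0.023]
```

```bash
python3 -m handwheel '[[-8,4,0,0,0,0],[-28,14,2,0,0,0.01],[-58,26,4,0,0,0.023],[-93,40,8,0,0,0.023],[-128,53,12,0,0,0.023],[-163,66,16,0,0,0.023],[-193,74,20,0,0,0.023],[-209,77,22,0,0,0.023]]'
python3 - <<'E'
from plan import *
import cv2
t=camera("top");s=camera("scene")
a=cv2.resize(t["img"][95:270,195:475],None,fx=1.6,fy=1.6);b=cv2.resize(s["img"][110:300,220:500],None,fx=1.6,fy=1.6)
cv2.imwrite("pics/p2.png",np.vstack([a,b])[:,:,::-1])
p,r=pose();print(p)
for x,y,z,th in[(-5,60,105,-.08),(-5,60,95,.1),(-5,60,54,.2),(-5,60,54,.3),(-5,60,54,.4),(-5,60,56,.5),(-5,64,60,.6),(-5,68,65,.75)]:
        print(th,row(*pour(case(x,y,z),th)))
E
```

```text
clock: 5.32
eef_pos: [555.7, -16.5, 117.1]
ee_rot: [0.027, 0.738, 0.673, -0.029]
ft_force: [0.4, 0.5, -3.2]
opening: 13.2
finger_force: 107.5
[555.7249033  -15.97446059 117.34545603]
-0.08 [1.056, 0.288, -0.712, 0.0, -0.0, -0.002]
0.1 [-5.416, 0.309, -19.327, 0.001, 0.18, -0.002]
0.2 [-8.362, 0.304, 6.368, 0.001, 0.28, -0.002]
0.3 [-16.068, 0.325, -8.109, 0.001, 0.38, -0.002]
0.4 [-25.181, 0.349, -21.745, 0.001, 0.48, -0.002]
0.5 [-35.769, 0.376, -36.397, 0.001, 0.58, -0.002]
0.6 [-43.741, 0.399, -52.257, 0.001, 0.68, -0.002]
0.75 [-59.628, 0.439, -72.571, 0.001, 0.83, -0.002]
```

View pics/p2.png

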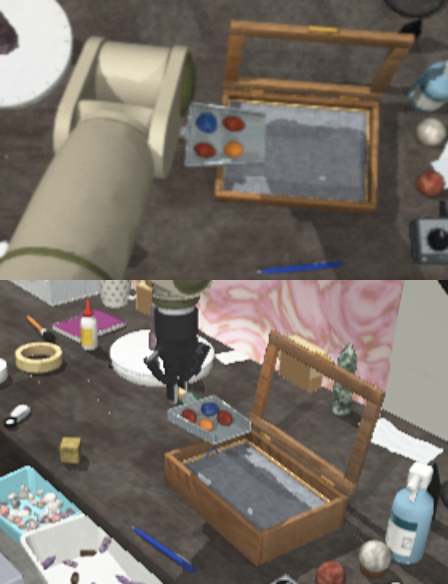

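The pan is level with all four stones aboard. Its mouth (265,140) is past the left wall (220,140) and the lid is clear, so I'm lowering and starting to tip.

```bash
python3 -m handwheel '[[-2,0.3,-6,0,0.05,0],[-5,0.3,-15,0,0.12,0],[-5.5,0.3,-15,0,0.19,0],[-7,0.3,-5,0,0.24,0],[-8.4,0.3,4,0,0.28,0],[-11,0.3,2,0,0.31,0],[-14,0.3,-4,0,0.35,0],[-16,0.3,-8,0,0.38,0]]'
python3 - <<'E'
from plan import *
import cv2
t=camera("top");cv2.imwrite("pics/p3.png",cv2.resize(t["img"][130:240,270:450],None,fx=2.5,fy=2.5)[:,:,::-1])
p,r=pose();print(p)
for x,y,z,th in[(-5,60,54,.3),(-5,60,54,.4),(-5,60,56,.5),(-5,64,60,.6),(-5,68,65,.75)]:
        print(th,row(*pour(case(x,y,z),th)))
E
```

```text
clock: 6.42
eef_pos: [555.0, -29.7, 128.0]
ee_rot: [-0.1, 0.729, 0.667, 0.111]
ft_force: [0.1, -0.0, -1.6]
opening: 13.0
finger_force: 107.5
[555.1596101  -30.28948157 128.2211425 ]
0.3 [-1.462, -0.438, 1.123, 0.003, -0.002, 0.001]
0.4 [-4.836, -0.396, -14.927, 0.003, 0.098, 0.001]
0.5 [-9.201, -0.351, -32.469, 0.003, 0.198, 0.001]
0.6 [-10.688, -0.303, -50.158, 0.003, 0.298, 0.001]
0.75 [-17.859, -0.24, -74.929, 0.003, 0.448, 0.002]
```

View pics/p3.png

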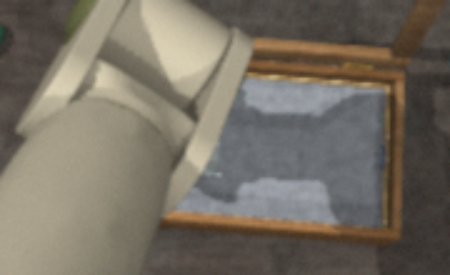

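The arm hides the pan here, so only the empty right part of the felt shows. I'll keep tipping slowly.

```bash
python3 -m handwheel '[[-2,-0.4,-5,0,0.03,0],[-4,-0.4,-10,0,0.065,0],[-5,-0.4,-15,0,0.098,0],[-5,-0.4,-15,0,0.098,0],[-6,-0.4,-21,0,0.13,0],[-7.5,-0.4,-27,0,0.165,0],[-9,-0.4,-33,0,0.198,0],[-9,-0.4,-33,0,0.198,0]]' && python3 -m handwheel '[[-0.5,0,-6,0,0.035,0],[-1,0,-12,0,0.07,0],[-1.5,0,-18,0,0.1,0],[-3,0,-26,0,0.15,0],[-5,0,-34,0,0.2,0],[-8,0,-42,0,0.25,0],[-8,0,-42,0,0.25,0],[-8,0,-42,0,0.25,0]]'
python3 - <<'E'
from plan import *
import cv2
t=camera("top");s=camera("scene")
a=cv2.resize(t["img"][130:240,270:450],None,fx=2.5,fy=2.5);b=cv2.resize(s["img"][150:280,300:460],(450,365))
cv2.imwrite("pics/p4.png",np.vstack([a[:235],b])[:,:,::-1])
p,r=pose();print(p)
for x,y,z,th in[(-5,90,85,.75),(-5,200,150,.75),(-5,300,130,0)]:
        print(th,row(*pour(case(x,y,z),th)))
E
```

```text
clock: 7.48
eef_pos: [552.9, -48.9, 156.3]
ee_rot: [-0.165, 0.716, 0.654, 0.183]
ft_force: [0.4, 0.2, -3.2]
opening: 13.0
finger_force: 107.6
clock: 8.48
eef_pos: [550.3, -75.1, 189.2]
ee_rot: [-0.246, 0.687, 0.628, 0.27]
ft_force: [-0.2, -0.1, -0.2]
opening: 13.1
finger_force: 107.7
[550.28717609 -74.8282511  189.2501239 ]
0.75 [37.272, 0.483, 0.194, 0.001, 0.002, 0.002]
0.75 [162.13, 0.682, 27.316, 0.001, 0.002, 0.002]
0 [196.401, 0.543, 227.434, 0.002, -0.748, 0.001]
```

View pics/p4.png

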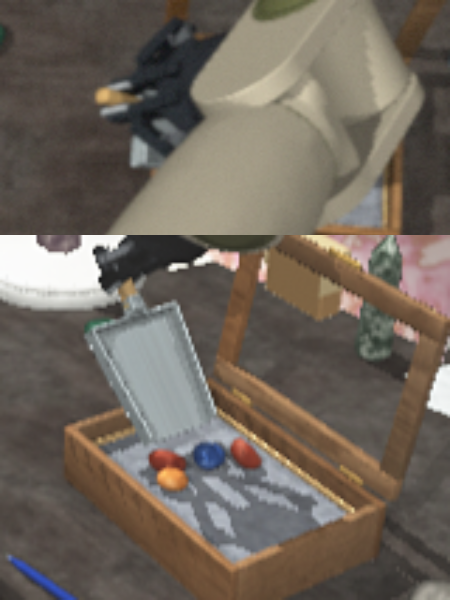

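The pan is empty, and all four stones lie on the felt at (167,460), (209,455), (245,453) and (171,478) in the picture. I'm withdrawing along the pan axis and levelling.

```bash
python3 -m handwheel '[[15,0,0,0,0,0],[45,0,0,0,0,0],[85,0,5,0,0,0],[125,0,20,0,0,0],[162,0,45,0,-0.15,0],[185,0,90,0,-0.32,0],[200,0,130,0,-0.48,0],[215,0,165,0,-0.65,0]]'
python3 - <<'E'
from plan import *
print(pose()[0],row([493.5,200,60],down(-.067)))
E
```

```text
clock: 9.57
eef_pos: [574.0, 195.8, 215.4]
ee_rot: [-0.03, 0.737, 0.674, 0.036]
ft_force: [1.2, -0.6, -2.3]
opening: 12.9
finger_force: 107.7
[574.02442897 195.79724202 215.3598643 ] [-17.512, -81.294, 154.023, 0.006, -0.094, -0.022]
```

```bash
python3 -m handwheel '[[-5,-25,35,0,-0.094,-0.022],[-11,-52,80,0.005,-0.094,-0.022],[-16,-74,125,0.005,-0.094,-0.022],[-17.5,-81.3,150,0.006,-0.094,-0.022],[-17.5,-81.3,154,0.006,-0.094,-0.022],[-17.5,-81.3,154,0.006,-0.094,-0.022]]'
python3 - <<'E'
from plan import *
print(pose()[0],row([493.5,200,29.5],down(-.067)))
E
```

```text
clock: 10.32
eef_pos: [494.4, 198.9, 60.6]
ee_rot: [-0.002, 0.731, 0.683, 0.001]
ft_force: [-0.4, -0.7, -0.8]
opening: 13.4
finger_force: 107.7
[494.4046168  198.91908053  60.56184108] [0.871, -0.945, 31.067, -0.001, -0.005, -0.001]
```

```bash
python3 -m handwheel '[[0,0,10,0,-0.005,0],[0,0,20,0,-0.005,0],[0,0,26,0,-0.005,0],[0,0,29,0,-0.005,0],[0,0,31,0,-0.005,0],[0,0,31,0,-0.005,0],[0,0,31,0,-0.005,0]]'
```

```text
clock: 11.2
eef_pos: [493.6, 198.6, 28.8]
ee_rot: [-0.001, 0.731, 0.683, -0.001]
ft_force: [-3.5, 0.7, 4.9]
opening: 13.1
finger_force: 108.6
```

Contact force matches the original resting pose, so I'm releasing the pan gently and rising.

```bash
python3 -m handwheel '[[0,0,0,0,0,0],[0,0,0,0,0,0],[0,0,0,0,0,0],[0,0,0,0,0,0]]' 45 40 && python3 -m handwheel '[[0,0,-20,0,0,0],[0,0,-60,0,0,0],[0,0,-120,0,0,0],[0,0,-180,0,0,0],[0,0,-240,0,0,0],[0,0,-280,0,0,0],[0,0,-280,0,0,0]]'
python3 - <<'E'
from plan import *
import cv2
t=camera("top");s=camera("scene")
a=cv2.resize(t["img"][95:270,195:475],None,fx=1.6,fy=1.6);b=cv2.resize(s["img"][110:300,220:500],None,fx=1.6,fy=1.6)
cv2.imwrite("pics/p5.png",np.vstack([a,b])[:,:,::-1])
print(pose()[0])
E
```

```text
clock: 11.7
eef_pos: [493.5, 198.6, 28.3]
ee_rot: [-0.001, 0.731, 0.683, -0.001]
ft_force: [0.1, 0.5, 0.5]
opening: 45.1
finger_force: 0.0
clock: 12.58
eef_pos: [495.0, 199.0, 311.2]
ee_rot: [0.001, 0.731, 0.683, 0.001]
ft_force: [-0.6, 0.3, -0.3]
opening: 44.8
finger_force: 0.0
[494.10823332 198.76925091 307.54692936]
```

View pics/p5.png

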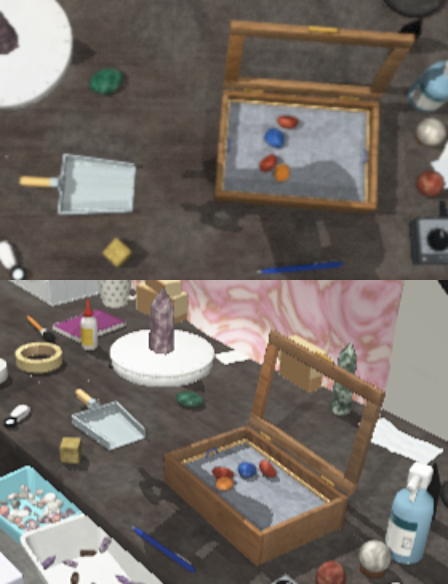

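The pan is flat and free, the four stones are on the felt and the bystanders haven't moved. I'm fitting the case and lid pose from both cameras.

```bash
cat > fit.py <<'E'
from plan import *
from scipy.optimize import least_squares
T=camera("top");S=camera("scene")
t=lambda u,v:(T,np.array([195+u/2.8-.3,95+v/2.8-.3]))
s=lambda u,v:(S,np.array([220+u/1.6-.3,110+(v-280)/1.6-.3]))
rim=lambda x,y,z:lambda q:(x,y,z)
lid=lambda y,o:lambda q:(91-181*np.cos(q)+o*np.sin(q),y,61+181*np.sin(q)+o*np.cos(q))
obs=[(t(380,334),rim(-90,130,60)),(t(658,353),rim(-90,-130,60)),(t(378,347),rim(-90,130,0)),(t(657,365),rim(-90,-130,0)),
(t(405,38),lid(130,12)),(t(725,60),lid(-130,12)),
(s(165,458),rim(-90,130,60)),(s(260,531),rim(-90,-130,60)),(s(261,559),rim(-90,-130,0)),(s(170,486),rim(-90,130,0)),
(s(272,332),lid(130,12)),(s(382,390),lid(-130,12))]
def f(p):
    R=Ro.from_euler('z',p[2]);return np.concatenate([proj(c,R.apply(g(p[3]))+[p[0],p[1],0])-uv for (c,uv),g in obs])
r=least_squares(f,[541,-238,-.09,1.69],loss='soft_l1',x_scale=[10,10,.1,.1]);print(r.x.round(3));print(f(r.x).reshape(-1,2).round(1).tolist())
E
python3 fit.py
```

```text
[ 5.44756e+02 -2.39172e+02 -8.50000e-02  1.68400e+00]
[[-0.1, 0.3], [1.4, 0.5], [-0.2, -0.7], [-4.4, -0.5], [-0.4, 0.2], [0.5, -0.2], [0.5, -3.4], [2.0, 2.0], [-0.7, 3.8], [-3.0, -3.0], [-0.8, -1.9], [0.9, 0.6]]
```

```bash
cat > lid.py <<'E'
from h import *
C=np.array([544.8,-239.2,0]);A=-.085;RC=Ro.from_euler('z',A)
def lid(q,d=173,o=6,y=0):
    return C+RC.apply([91-d*np.cos(q)+o*np.sin(q),y,61+d*np.sin(q)+o*np.cos(q)]),down(A)*Ro.from_rotvec([q-np.pi/2,0,0])
E
python3 - <<'E'
from lid import *
p,r=pose();print(p)
print(row(*lid(1.684,265)));print(row(*lid(1.684,173)))
print(lid(1.684,265)[0])
E
```

```text
[493.97302622 198.72269793 306.83234224]
[-435.702, 207.118, -17.3, 0.107, 0.003, 0.017]
[-435.379, 197.252, 74.169, 0.107, 0.003, 0.017]
[ 671.2383993  -249.97322196  323.62604331]
```

```bash
python3 -m handwheel '[[-30,10,-20,0,0,0.017],[-80,30,-25,0.05,0,0.017],[-135,60,-25,0.107,0,0.017],[-190,90,-25,0.107,0,0.017],[-245,120,-25,0.107,0,0.017],[-300,148,-25,0.107,0,0.017],[-350,172,-25,0.107,0,0.017],[-400,195,-20,0.107,0.003,0.017]]' 50 40 && python3 -m handwheel '[[-25,9,2,0,0,0],[-35,12,2,0,0,0],[-35,12,2,0,0,0],[-35,12,2,0,0,0]]'
python3 - <<'E'
from lid import *
import cv2
p,r=pose();print(p)
print(row(*lid(1.684,265)));print(row(*lid(1.684,173)))
t=camera("wrist");s=camera("scene")
a=cv2.resize(t["img"],None,fx=.8,fy=.8);b=cv2.resize(s["img"][80:300,320:500],(409,500))[:320];b=np.pad(b,((0,320-b.shape[0]),(0,0),(0,0)))
cv2.imwrite("pics/p6.png",np.hstack([a,b[:,:280]])[:,:,::-1])
E
```

```text
clock: 13.78
eef_pos: [662.3, -215.2, 326.9]
ee_rot: [-0.042, 0.735, 0.675, -0.037]
ft_force: [1.5, 0.7, 1.0]
opening: 49.7
finger_force: 0.0
clock: 14.28
eef_pos: [670.7, -248.7, 324.4]
ee_rot: [-0.041, 0.735, 0.676, -0.037]
ft_force: [0.4, -0.7, 0.4]
opening: 49.8
finger_force: 0.0
[ 670.66504907 -248.66506347  324.36828863]
[-1.256, 0.759, 0.66, 0.002, -0.001, 0.001]
[-1.394, 0.543, 92.66, 0.002, -0.001, 0.001]
```

View pics/p6.png

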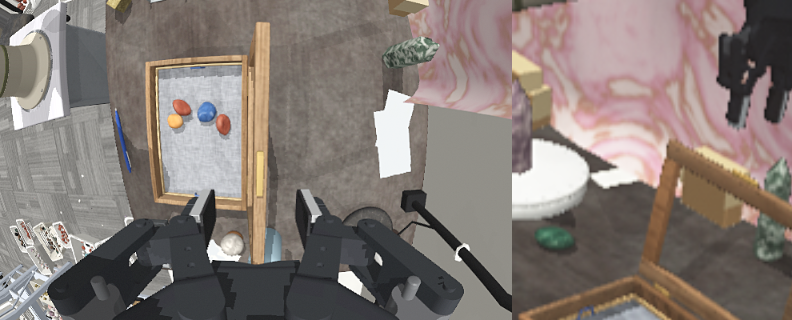

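The wrist view shows the lid edge-on at column 261, between the pads at 208 and 303, about 4 mm behind centre. I'm shifting to suit, going down and pinching.

```bash
python3 -m handwheel '[[-1,3,15,0,0,0],[-1,3.5,40,0,0,0],[-1,3.5,65,0,0,0],[-1,3.5,85,0,0,0],[-1,3.5,92,0,0,0],[-1,3.5,92,0,0,0]]' && python3 -m handwheel '[[0,0,0,0,0,0],[0,0,0,0,0,0],[0,0,0,0,0,0],[0,0,0,0,0,0],[0,0,0,0,0,0],[0,0,0,0,0,0]]' 6 40
python3 - <<'E'
from lid import *
p,r=pose();z=RC.inv().apply(r.apply([0,0,1]));print(p,RC.inv().apply(p-C),np.arctan2(-z[2],z[0]),telemetry.get_state()["moment"])
E
```

```text
clock: 15.12
eef_pos: [664.0, -249.4, 233.4]
ee_rot: [-0.041, 0.735, 0.676, -0.037]
ft_force: [0.7, 0.8, -0.1]
opening: 50.2
finger_force: 0.0
clock: 15.88
eef_pos: [663.7, -249.6, 233.9]
ee_rot: [-0.041, 0.735, 0.675, -0.037]
ft_force: [-2.6, 0.7, 4.6]
opening: 11.7
finger_force: 39.0
[ 663.71237319 -249.64780323  233.86825607] [119.3700551   -0.31469832 233.86825607] 1.6810140667567595 [ 0.16733171  1.04925964 -0.18542434]
```

```bash
cat > arc.py <<'E'
from lid import *
import sys
h=C+RC.apply([float(sys.argv[1]),0,61]);ax=RC.apply([0,1,0])
p,r=pose()
z=RC.inv().apply(r.apply([0,0,1]));q=np.arctan2(-z[2],z[0]);print("q",q,p)
for t in map(float,sys.argv[2:]):
    D=Ro.from_rotvec(ax*(t-q));print(round(t,3),row(h+D.apply(p-h),D*r,p,r))
E
python3 arc.py 93 1.64 1.6 1.56 1.5 1.44 1.40
```

```text
q 1.6810140667567595 [ 663.71237319 -249.64780323  233.86825607]
1.64 [-0.0, -7.17, -0.148, -0.041, 0.0, -0.0]
1.6 [-0.0, -14.163, -0.009, -0.081, 0.0, -0.0]
1.56 [-0.001, -21.145, 0.409, -0.121, 0.0, -0.0]
1.5 [-0.002, -31.572, 1.559, -0.181, 0.0, -0.0]
1.44 [-0.003, -41.911, 3.333, -0.241, 0.0, -0.0]
1.4 [-0.005, -48.737, 4.858, -0.281, 0.0, -0.0]
```

```bash
python3 -m handwheel '[[0,-3.5,0,-0.02,0,0],[0,-7.2,0,-0.041,0,0],[0,-14.2,0,-0.081,0,0],[0,-21.1,0.4,-0.121,0,0],[0,-31.6,1.6,-0.181,0,0],[0,-41.9,3.3,-0.241,0,0],[0,-48.7,4.9,-0.281,0,0],[0,-48.7,4.9,-0.281,0,0]]'; python3 arc.py 93 1.35 1.30 1.25 1.2 1.15 1.1 1.047; python3 -c "
from h import *;print(telemetry.get_state()['moment'])"
```

```text
clock: 16.88
eef_pos: [615.0, -244.9, 236.9]
ee_rot: [0.064, 0.734, 0.674, 0.059]
ft_force: [-5.9, 6.2, 18.0]
opening: 11.6
finger_force: 43.3
q 1.396048538496191 [ 614.95907058 -244.92348438  236.93772389]
1.35 [0.002, -8.165, -0.195, -0.046, -0.0, -0.0]
1.3 [0.004, -17.031, 0.018, -0.096, -0.0, -0.0]
1.25 [0.006, -25.875, 0.675, -0.146, -0.0, -0.0]
1.2 [0.008, -34.675, 1.773, -0.196, -0.0, -0.0]
1.15 [0.01, -43.409, 3.309, -0.246, -0.0, -0.0]
1.1 [0.011, -52.056, 5.28, -0.296, -0.0, -0.0]
1.047 [0.012, -61.101, 7.838, -0.349, -0.0, -0.0]
[1.03129869 1.23933173 0.0013508 ]
```

```bash
python3 -m handwheel '[[0.3,0,-0.8,0,0,0],[0.3,-8.2,-1.2,-0.046,0,0],[0.3,-17,-1,-0.096,0,0],[0.3,-25.9,-0.5,-0.146,0,0]]'; python3 arc.py 93 1.15 1.1 1.047; python3 -c "
from h import *;print(telemetry.get_state()['moment'])"
```

```text
clock: 17.38
eef_pos: [590.0, -242.5, 233.2]
ee_rot: [0.118, 0.727, 0.668, 0.109]
ft_force: [-8.6, 9.2, 20.5]
opening: 12.2
finger_force: 46.0
q 1.2480842217448607 [ 590.0103758  -242.48823038  233.15173443]
1.15 [0.019, -17.514, -0.062, -0.098, -0.0, -0.0]
1.1 [0.029, -26.422, 0.568, -0.148, -0.0, -0.0]
1.047 [0.039, -35.818, 1.72, -0.201, -0.0, -0.0]
[1.21865025 1.20821514 0.15996116]
```

```bash
python3 -m handwheel '[[0.8,0,-1.5,0,0,0],[1,-8.5,-2.2,-0.046,0,0],[1.2,-17.5,-2.4,-0.098,0,0],[1.2,-17.5,-2.4,-0.098,0,0]]'; python3 arc.py 93 1.1 1.047
python3 - <<'E'
from h import *;import cv2
print(telemetry.get_state()['moment'])
for n in("scene","top"):cv2.imwrite(f"pics/{n}7.png",camera(n)["img"][:,:,::-1])
a=cv2.imread("pics/scene7.png")[100:300,320:480];b=cv2.imread("pics/top7.png")[70:250,310:480]
cv2.imwrite("pics/p7.png",np.hstack([cv2.resize(a,(400,500)),cv2.resize(b,(400,424))[:, :].copy() if 0 else cv2.resize(b,(400,500))]))
E
```

```text
clock: 17.88
eef_pos: [571.7, -240.6, 228.0]
ee_rot: [0.152, 0.721, 0.662, 0.14]
ft_force: [-8.5, 3.6, 11.2]
opening: 11.9
finger_force: 39.4
q 1.1542187936497654 [ 571.70482608 -240.6122798   227.99745064]
1.1 [-0.002, -9.735, -0.124, -0.054, 0.0, 0.0]
1.047 [-0.004, -19.245, 0.265, -0.107, 0.0, 0.0]
[ 0.29559262  1.28547084 -0.08268996]
```

View pics/p7.png

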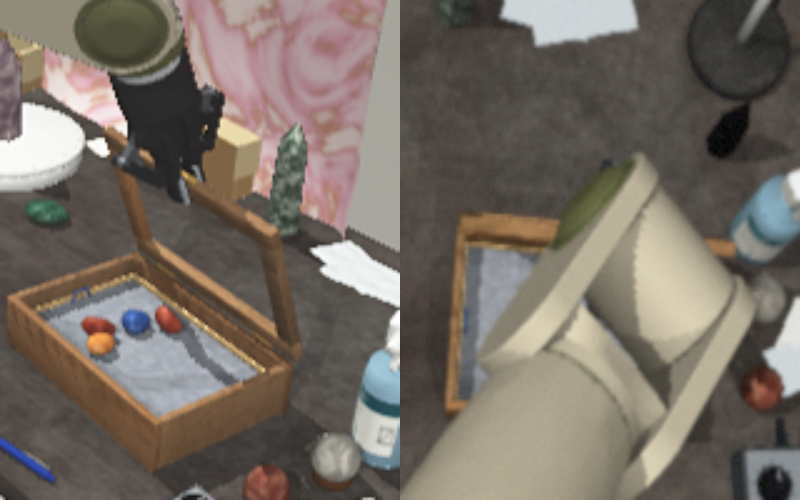

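The lid is held and partly swung forward. Its free corners in the scene view are at about (363,151) and (433,193), so I'll check the angle from those.

Run:
```python
from lid import *
S=camera("scene")
for o in(0,12):
  for q in(1.1,1.13,1.15,1.17,1.2):
    print(o,q,[ (proj(S,lid(q,181,o,y)[0])+.3).round(1).tolist() for y in(130,-130)])
```

```text
0 1.1 [[355.6, 155.9], [423.6, 198.6]]
0 1.13 [[357.1, 154.6], [425.3, 197.2]]
0 1.15 [[358.1, 153.8], [426.5, 196.2]]
0 1.17 [[359.1, 153.1], [427.6, 195.3]]
0 1.2 [[360.7, 151.9], [429.3, 193.9]]
12 1.1 [[358.9, 153.1], [427.4, 195.3]]
12 1.13 [[360.4, 152.0], [429.1, 194.0]]
12 1.15 [[361.5, 151.2], [430.2, 193.1]]
12 1.17 [[362.5, 150.5], [431.4, 192.2]]
12 1.2 [[364.1, 149.5], [433.1, 191.0]]
```

Run:
```python
from lid import *
for P,q in[((663.7,-249.6,233.9),1.681),((615,-244.9,236.9),1.396),((590,-242.5,233.2),1.248),((571.7,-240.6,228),1.154)]:
    l=RC.inv().apply(np.array(P)-C)
    o=[]
    for hx in(91,93,95):
        dx,dz=l[0]-hx,l[2]-61;rho=np.hypot(dx,dz);o.append((round(np.arctan2(dz,-dx)+np.arcsin(6/rho)*1-0,3),round(rho,1)))
    print(q,l.round(1),o)
```

```text
1.681 [119.4  -0.3 233.9] [(np.float64(1.768), np.float64(175.2)), (np.float64(1.756), np.float64(174.9)), (np.float64(1.745), np.float64(174.6))]
1.396 [ 70.4   0.3 236.9] [(np.float64(1.488), np.float64(177.1)), (np.float64(1.477), np.float64(177.3)), (np.float64(1.466), np.float64(177.6))]
1.248 [ 45.3   0.5 233.2] [(np.float64(1.345), np.float64(178.2)), (np.float64(1.334), np.float64(178.7)), (np.float64(1.323), np.float64(179.2))]
1.154 [ 26.9   0.9 228. ] [(np.float64(1.238), np.float64(178.9)), (np.float64(1.227), np.float64(179.6)), (np.float64(1.217), np.float64(180.3))]
```

```bash
python3 -m handwheel '[[0.3,-4,-1,-0.022,0,0],[0.4,-9.7,-1.6,-0.054,0,0],[0.4,-15,-1.6,-0.084,0,0],[0.4,-20,-1.2,-0.112,0,0],[0.4,-20,-1.2,-0.112,0,0],[0.4,-20,-1.2,-0.112,0,0]]'; python3 arc.py 93 1.047
python3 - <<'E'
from lid import *
from fit import proj
import cv2
s=telemetry.get_state();l=RC.inv().apply(np.array(s["eef_pos"])-C);print(s["moment"],l)
for hx in(91,93):dx,dz=l[0]-hx,l[2]-61;print(hx,np.arctan2(dz,-dx)-6/np.hypot(dx,dz))
c=camera("scene");cv2.imwrite("pics/scene8.png",c["img"][:,:,::-1])
# lid side rail (right) brown edge: shift of the free right corner from picture 7 by template matching
a=cv2.imread("pics/scene7.png");b=cv2.imread("pics/scene8.png")
for (u,v) in((433,193),):
    m=cv2.matchTemplate(b[v-20:v+35,u-35:u+30],a[v-7:v+9,u-8:u+10],cv2.TM_CCOEFF_NORMED);_,sc,_,k=cv2.minMaxLoc(m);print(sc,k[0]-35+8,k[1]-20+7)
for q in(1.17,1.154,1.06,1.047,1.03):print(q,proj(c,lid(q,181,12,-130)[0]))
E
```

```text
clock: 18.77
eef_pos: [553.5, -238.8, 220.6]
ee_rot: [0.192, 0.711, 0.653, 0.176]
ft_force: [-8.7, 0.9, 9.7]
opening: 12.1
finger_force: 40.2
q 1.0429786750473715 [ 553.51532319 -238.76091456  220.5864365 ]
1.047 [-0.0, 0.725, 0.032, 0.004, 0.0, -0.0]
[ 5.44756e+02 -2.39172e+02 -8.50000e-02  1.68400e+00]
[[-0.1, 0.3], [1.4, 0.5], [-0.2, -0.7], [-4.4, -0.5], [-0.4, 0.2], [0.5, -0.2], [0.5, -3.4], [2.0, 2.0], [-0.7, 3.8], [-3.0, -3.0], [-0.8, -1.9], [0.9, 0.6]]
[ 0.09420018  1.37891414 -0.12321129] [  8.72474685   1.15697046 220.62833705]
91 1.0614803128426527
93 1.0518027985309069
0.661221981048584 -7 5
1.17 [431.05529216 191.92317961]
1.154 [430.13750843 192.60760375]
1.06 [424.78080803 196.93465354]
1.047 [424.04691685 197.57270791]
1.03 [423.09056051 198.42100895]
```

Tool angle (1.043), TCP position (1.052–1.061) and camera shift agree on about 60 degrees, and the grip is steady at 40 N. I'm letting it settle briefly and handing in.

```bash
python3 -m handwheel '[[0,0,0,0,0,0],[0,0,0,0,0,0],[0,0,0,0,0,0],[0,0,0,0,0,0]]' && python3 -c "
from bench import order;print(order.sign_off())"
```

```text
clock: 19.42
eef_pos: [553.6, -238.8, 220.7]
ee_rot: [0.192, 0.711, 0.653, 0.176]
ft_force: [-9.9, 1.2, 9.6]
opening: 11.8
finger_force: 40.5
the job is handed in; nothing more can be done
None
```

The four stones are in the case, the empty pan is flat on the desk and released, and the arm is still holding the lid at about 60 degrees (measured 1.04 to 1.06 rad); I handed in at 19.4 s, before any verdict was shown.

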